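# Clear the press stack of a mounted plaster plaque

### The job

The glue under the plaster plaque has set: take its press stack apart from the top down. Stand each steel weight in its own bored block (big in the wide recess, small in the narrow one), then lay the caul board squarely on the pile of cauls, and last lay the plaque, face up, squarely in the middle of the slatted drying rack. Set each piece down without letting it drop, and tip nothing over: neither the weights, the plaque nor the amber jar.

Things in the scene. Friction and masses are not known exactly. Their poses are not given: they have to be found in the camera images.
- big_weight_center (a point): Big loose steel weight: upright cylinder, 62 mm diameter, 34 mm high, about 0.8 kg; the point is its centre, z up. It stands at one end of the caul board on its long centre line, about 34 mm from the middle; which end varies.
- small_weight_center (a point): Small loose steel weight: upright cylinder, 44 mm diameter, 30 mm high, about 0.35 kg; the point is its centre, z up. It stands at the other end of the caul board, with about 13 mm between the two weights: grip either weight across the caul (along the caul's y axis).
- caul_center (a point): Loose caul board: felt-faced plywood, 140 mm (its x) by 64 mm (its y) by 18 mm thick, about 90 g; the point is its centre, z up. It lies on the plaque, along it, overhanging it by 2 mm at each long side and leaving 30 mm of plaque in sight at each end.
- plaque_center (a point): Loose plaster plaque on its plywood mount: 200 mm (its x) by 60 mm (its y) by 22 mm thick, straight sides, white ornament on its upper face, about 0.26 kg; the point is its centre, z up. It lies on a fixed flat setting board 240 by 90 mm, 16 mm high, with its long side along that board's.
- big_block_seat (a point): Fixed square wooden block 104 by 104 mm, 22 mm high, with a round flat-bottomed recess 78 mm wide and 10 mm deep in its middle, the place of the big weight; the point is the centre of the recess floor, 12 mm above the bench, z up.
- small_block_seat (a point): Fixed square wooden block 86 by 86 mm, 22 mm high, with a round flat-bottomed recess 60 mm wide and 10 mm deep in its middle, the place of the small weight; the point is the centre of the recess floor, 12 mm above the bench, z up.
- caul_pile_top (a point): Fixed pile of two cauls just like the loose one, 140 mm (its x) by 64 mm (its y), 36 mm high; the point is the centre of the pile's top face, 36 mm above the bench, z up. The place of the caul board: on top, long sides parallel (either way round).
- drying_rack_top (a point): Fixed drying rack: seven slats across two rails, 240 mm (its x) by 90 mm (its y), 28 mm high; the point is the centre of its upper face, 28 mm above the bench, z up. The place of the plaque: in its middle, long sides parallel (either way round).
- jar_center (a point): Bystander: amber glass jar with a white cap, 40 mm diameter, 54 mm high, loose; the point is its centre. It stands on the bench beside the big block, about 105 mm from its middle.
Mind the look-alikes: they are no part of the job. What is shaped like the part that bears small_weight_center but green or yellow is not meant.

How it is judged (in metres and radians):
On the way, in this order (a step that is already met when the one before it is completed fails the run):
1. both weights stand in their own blocks, let go (horizontal distance between big_weight_center and big_block_seat below 0.012 m and z of big_weight_center in the frame of big_block_seat between 0.013 and 0.021 m and angle between each of big_weight_center, small_weight_center's own z axis and vertical below 0.1 rad and horizontal distance between small_weight_center and small_block_seat below 0.012 m and z of small_weight_center in the frame of small_block_seat between 0.011 and 0.019 m and not (contact force between the fingers and big_weight above 0.2 N) and not (contact force between the fingers and small_weight above 0.2 N)), for 0.2 s.
2. the caul lies squarely on the pile of cauls, let go (all of step 1 and horizontal distance between caul_center and caul_pile_top below 0.012 m and z of caul_center in the frame of caul_pile_top between 0.005 and 0.013 m and angle between caul_center's own z axis and vertical below 0.1 rad and angle between the x axis of caul_center and the x axis of caul_pile_top, either way round below 0.15 rad and not (contact force between the fingers and caul above 0.2 N)), for 0.2 s.
3. the plaque lies squarely on the drying rack, let go (all of step 2 and horizontal distance between plaque_center and drying_rack_top below 0.015 m and z of plaque_center in the frame of drying_rack_top between 0.007 and 0.015 m and angle between plaque_center's own z axis and vertical below 0.1 rad and angle between the x axis of plaque_center and the x axis of drying_rack_top, either way round below 0.15 rad and not (contact force between the fingers and plaque above 0.2 N)), for 0.2 s.
At the end, for the whole second after the job is handed in: Each weight upright on the floor of its own recess (within 12 mm of its centre); caul flat on the pile, within 12 mm; plaque face up and flat on the rack, within 15 mm; caul and plaque parallel to their places within 0.15 rad; all released and at rest (horizontal distance between big_weight_center and big_block_seat below 0.012 m and z of big_weight_center in the frame of big_block_seat between 0.013 and 0.021 m and angle between each of big_weight_center, small_weight_center, caul_center, plaque_center's own z axis and vertical below 0.1 rad and horizontal distance between small_weight_center and small_block_seat below 0.012 m and z of small_weight_center in the frame of small_block_seat between 0.011 and 0.019 m and horizontal distance between caul_center and caul_pile_top below 0.012 m and z of caul_center in the frame of caul_pile_top between 0.005 and 0.013 m and angle between the x axis of caul_center and the x axis of caul_pile_top, either way round below 0.15 rad and horizontal distance between plaque_center and drying_rack_top below 0.015 m and z of plaque_center in the frame of drying_rack_top between 0.007 and 0.015 m and angle between the x axis of plaque_center and the x axis of drying_rack_top, either way round below 0.15 rad and linear speed of each of big_weight, small_weight, caul, plaque below 0.02 m/s); the robot touches nothing.
It fails at once if a weight is tipped over (tilted more than 0.6 rad) (angle between any of big_weight_center, small_weight_center's own z axis and vertical above 0.6 rad).
It fails at once if the plaque is tipped (tilted more than 0.5 rad) (angle between plaque_center's own z axis and vertical above 0.5 rad).
It fails at once if a weight, the caul or the plaque is let fall (moves faster than 0.6 m/s out of the fingers, a drop of about 2 cm) ((linear speed of big_weight above 0.6 m/s and contact force between the fingers and big_weight below 0.1 N) or (linear speed of small_weight above 0.6 m/s and contact force between the fingers and small_weight below 0.1 N) or (linear speed of caul above 0.6 m/s and contact force between the fingers and caul below 0.1 N) or (linear speed of plaque above 0.6 m/s and contact force between the fingers and plaque below 0.1 N)).
It fails at once if the amber jar is knocked over (tilted more than 0.4 rad) (angle between jar_center's own z axis and vertical above 0.4 rad).
It also fails if it takes over 120 s, if anything falls off the work surface, if the arm or the gripper's body presses on something with over 40 N, if the wrist force passes 120 N, or if a joint passes its speed limit or range.

### The arm

A 6-joint arm with a two-finger parallel gripper is mounted at the origin on the work surface. World frame = base frame: x ahead of the robot, y to its left, z up, the work surface at z = 0. Lengths are in m, angles in degrees, forces in N, time in s.
With the tool pointing down it reaches from about 0.4 to 0.825 m from the base axis. Payload 7 kg.
Tool frame: the origin (TCP) lies midway between the tips of the shut fingers; the grasp point (between the pads) lies r.grip_depth behind it (r.grip_depth is the distance from the TCP to the grasp point, in m); z points along the fingers, y is the direction in which the jaws open and shut (so a half turn about z gives the same grasp; the last joint's range is limited). The gripper opens to 88 mm and grips with 3 to 60 N. Pads are 19 mm wide; open, the fingers measure 130 mm over their backs; the gripper's body (78 mm by 193 mm) begins 47 mm behind the grasp point.
Start: joints at [-55.743, 20.546, 0.682, 0, -70.136, -16.507], TCP at [0.206, -0.643, 0.227] pointing down, gripper open.
Joint ranges: [-176.03, 176.03], [-82.01, 121.73], [-58.28, 71.71], [-173.87, 95.51], [-174.79, -0.11], [-173.66, 173.66]. Speed limits (degrees/s): [136.94, 136.94, 172.46, 180, 180, 180].

### API

Orientations are given as [roll, pitch, yaw] about the fixed x, y, z axes, in that order (R = Rz(yaw) Ry(pitch) Rx(roll)).
In Python, from plant import r, imaging, close_job gives the robot as it stands.
- The arm moves only by the tool step_arm, never from a script. Its argument "commands" is a list of rows, each a list of 2 entries, a list of its own where there are three numbers: the shift along the tool's x, y, z in mm, then the turn about the tool's z in degrees. In form: [[[x, y, z], twist], ...]. A call has 1 to 20 rows; each row shifts and turns the commanded pose from where the row before left it, along the tool's axes as they then stand; what a row does not reach is not made up. A row lasts 1/8 s, in which the tool goes at most 62.5 mm and 10.7 degrees, less where a joint would pass 70% of its speed; a pose out of reach is approached as far as the arm can. A call with a gripper value outside its range is refused whole. "gripper" is the closure, from 0 (fully open) to 1 (shut), set as the call begins (left out, the last holds). The fingers move at their own pace and stop on an object; "grip_force" is the grip in N (left out, the last holds). Time passes only in rows, so rows that do not move let the fingers close. It gives the time, the measured TCP pose, the force and the opening at its end, in the units of the state.
- r.get_state(): the state, without advancing time (a new reading comes with each control period).
- imaging.capture(name): name is "side" or "top" or "wrist"; returns a dict with "img" (400x640x3 uint8, red, green, blue), "z_map" (400x640 float32, m along the optical axis (not along the pixel's ray), 0 where there is no reading), "vfov" (degrees; the focal length in pixels is half the picture's height over the tangent of half this angle, whatever the lens; pixels are square), "cx", "cy" (the principal point, pixels), "D" ([k1, k2, p1, p2, k3] as OpenCV has them; the pictures are not rectified), "extrinsics" (4x4, takes a point from camera to world coordinates); the wrist camera has in their place "T_tool_cam" (4x4, takes a point from camera to tool coordinates, whose origin is the TCP and whose axes are the flange's). Camera axes: x right, y down, z forward; pixel columns grow to the right and rows downward; lengths in m; the calibration is good to about 2 mm. A picture is of the moment at which its call begins: read the wrist's pose just before it.
- close_job(): hands the job in, once; it reports no verdict.
The state is a dict: "time_s": time; "joints": joint angles; "qd": joint speeds; "joint_torque": joint torques, N m; "tcp_pos": TCP position; "eef_rot": TCP orientation; "contact_force": force on the tool from outside, world axes, zero at the start; "moment": the same for the moment, N m; "gripper_width": finger opening in m.
Only numpy, scipy, OpenCV 4.12 (cv2) and the standard library are available. Lean on these libraries where they do the work, as an engineer would, in place of code of your own. Each camera call takes 0.05 s, during which the arm holds its last target.

## Working session

There is one attempt and no reset: what is moved stays moved. The work goes in short steps, Python scripts to look and compute and a tool call to move; the robot and the scene stay as the last step left them, time stands still between calls to the robot, and variables do not carry over. Pictures are saved under pics/ and viewed, and the job is handed in when it is done.

Besides the shell and the picture viewer there is one more tool, called after ">>>" by a JSON object that holds its "fn" and its "kwargs", one argument or row to a line. step_arm: Moves the arm, as the interface text tells. Its arguments: {"type":"object","properties":{"commands":{"type":"array","items":{"type":"array"}},"gripper":{"type":"number"},"grip_force":{"type":"number"}},"required":["commands"]}

```bash
mkdir -p pics; python3 - <<'E'
from plant import r, imaging
import cv2
s=r.get_state();print(s, r.grip_depth)
for n in ["top","side","wrist"]:
    c=imaging.capture(n)
    cv2.imwrite(f"pics/{n}0.png",c["img"][:,:,::-1])
    print(n,c["vfov"],c["cx"],c["cy"],c["D"],c.get("extrinsics",c.get("T_tool_cam")),(c["z_map"]==0).mean())
E
```

```text
{'time_s': 0.0, 'joints': array([-5.57418659e+01,  2.05915219e+01,  6.31702712e-01, -2.13164653e-02,
       -7.01340412e+01, -1.65071546e+01]), 'qd': array([-0.12436983,  0.00872018, -0.05683583, -0.02532635, -0.01280712,
        0.05333738]), 'joint_torque': array([-5.81727954e-05, -5.82714736e+01,  2.93064737e+01,  6.99727044e+00,
        6.98617485e-03, -1.70139865e-04]), 'tcp_pos': array([ 0.20562295, -0.6423926 ,  0.2256022 ]), 'eef_rot': array([ 1.79904314e+02, -7.45914157e-03, -1.62256275e+02]), 'contact_force': array([-1.10542401, -0.30005344, -0.68724839]), 'moment': array([-0.02376623,  0.00423251,  0.01062367]), 'gripper_width': 0.08744036669849359} 0.0188
top 54.21232910203829 312.5495611445493 203.29932983981024 [-0.02344183  0.          0.          0.          0.        ] [[ 0.02633334 -0.99141789  0.12805125  0.42661226]
 [-0.99960347 -0.02483722  0.01326688  0.0153667 ]
 [-0.00997259 -0.12834984 -0.99167881  0.99228916]
 [ 0.          0.          0.          1.        ]] 0.00411328125
side 44.124431307001245 323.9795772913182 192.50514884311102 [-0.07883046  0.          0.          0.          0.        ] [[-0.91919391 -0.27327565  0.28355418  0.20718398]
 [-0.39366542  0.65681981 -0.64312928  0.80265232]
 [-0.01049243 -0.70278599 -0.71132395  0.94850902]
 [ 0.          0.          0.          1.        ]] 0.00383203125
wrist 64.84377590965003 316.4007351137719 199.20717719526328 [-0.03350763  0.          0.          0.          0.        ] [[-7.29255178e-04 -9.50364997e-01 -3.11136369e-01  8.50775651e-02]
 [ 9.99999734e-01 -6.88867783e-04 -2.39699252e-04  2.74768968e-04]
 [ 1.34699580e-05 -3.11136461e-01  9.50365247e-01 -1.57601925e-01]
 [ 0.00000000e+00  0.00000000e+00  0.00000000e+00  1.00000000e+00]] 0.0041328125
```

View pics/top0.png

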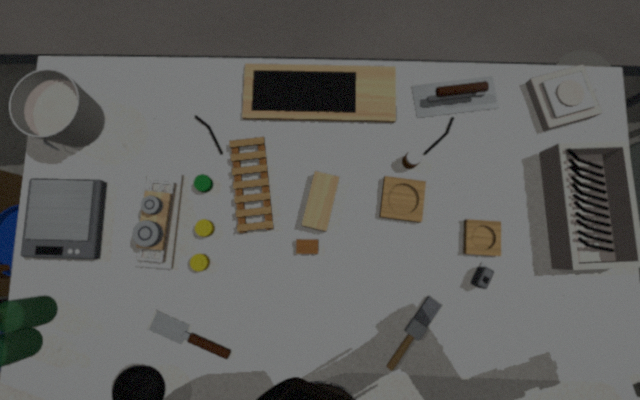

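View pics/side0.png

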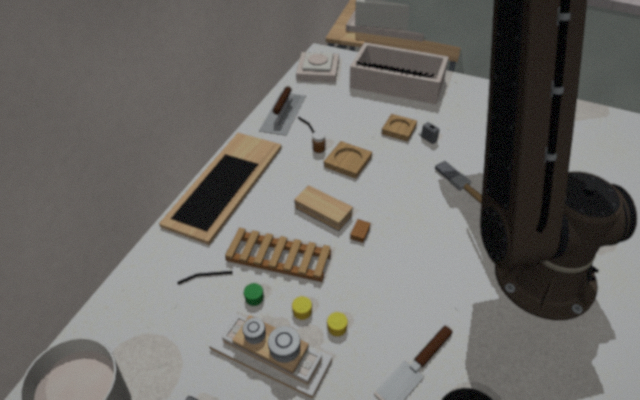

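```bash
cat > h.py <<'E'
from plant import r, imaging
import numpy as np, cv2
from scipy.spatial.transform import Rotation as R
def cap(n):
    s=r.get_state(); c=imaging.capture(n)
    if n=="wrist":
        T=np.eye(4);T[:3,:3]=R.from_euler("xyz",s["eef_rot"],degrees=True).as_matrix();T[:3,3]=s["tcp_pos"]
        c["E"]=T@c["T_tool_cam"]
    else: c["E"]=c["extrinsics"]
    f=200/np.tan(np.radians(c["vfov"]/2)); c["K"]=np.array([[f,0,c["cx"]],[0,f,c["cy"]],[0,0,1.]])
    return c
def rays(c,uv):
    p=cv2.undistortPoints(np.asarray(uv,np.float64).reshape(-1,1,2),c["K"],np.array(c["D"])).reshape(-1,2)
    return np.c_[p,np.ones(len(p))]
def plane(c,uv,z):
    d=rays(c,uv)@c["E"][:3,:3].T; o=c["E"][:3,3]
    return o+d*((z-o[2])/d[:,2])[:,None]
def cloud(c):
    v,u=np.mgrid[0:400,0:640]
    d=rays(c,np.c_[u.ravel(),v.ravel()])*c["z_map"].reshape(-1,1)
    return (d@c["E"][:3,:3].T+c["E"][:3,3]).reshape(400,640,3)
def proj(c,P):
    Ti=np.linalg.inv(c["E"]); P=np.asarray(P,float).reshape(-1,3)
    return cv2.projectPoints(P,cv2.Rodrigues(Ti[:3,:3])[0],Ti[:3,3],c["K"],np.array(c["D"]))[0].reshape(-1,2)
E
python3 - <<'E'
from h import *
c=cap("top"); im=c["img"][:,:,::-1]
b=np.clip(im.astype(float)*2,0,255).astype(np.uint8)
cv2.imwrite("pics/t1.png",cv2.resize(b[130:290,110:310],None,fx=4,fy=4,interpolation=cv2.INTER_CUBIC)[:600])
cv2.imwrite("pics/t2.png",cv2.resize(b[140:290,330:530],None,fx=4,fy=4,interpolation=cv2.INTER_CUBIC))
X=cloud(c)
for n,(u,v) in dict(bench=(350,300),small=(151,204),big=(148,234),caulgap=(158,215),rackslat=(252,186),pile=(320,200),bb=(402,200),bs=(482,238),bbrim=(387,185),jar=(410,160),grip=(482,277),amber=(307,246)).items(): print(n,X[v,u].round(4))
E
```

```text
bench [ 0.3149 -0.0708 -0.0009]
small [0.532  0.4068 0.0893]
big [0.4615 0.4074 0.0914]
caulgap [0.5095 0.4018 0.0562]
rackslat [0.5916 0.1818 0.0249]
pile [0.5589 0.01   0.0349]
bb [ 0.5674 -0.1977  0.0114]
bs [ 0.4763 -0.3979  0.0113]
bbrim [ 0.6025 -0.1573  0.0246]
jar [ 0.6608 -0.2083  0.0544]
grip [ 0.3818 -0.3793  0.0499]
amber [0.4453 0.0393 0.0208]
```

View pics/t1.png

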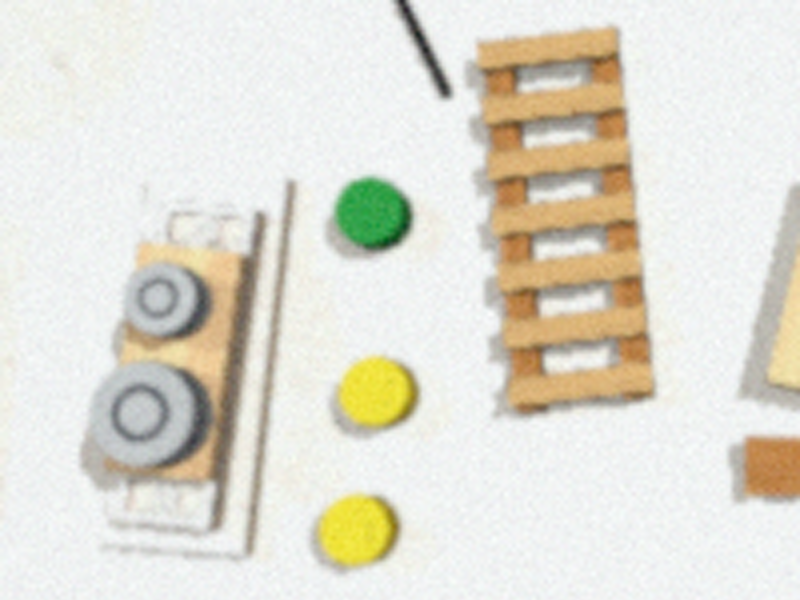

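View pics/t2.png

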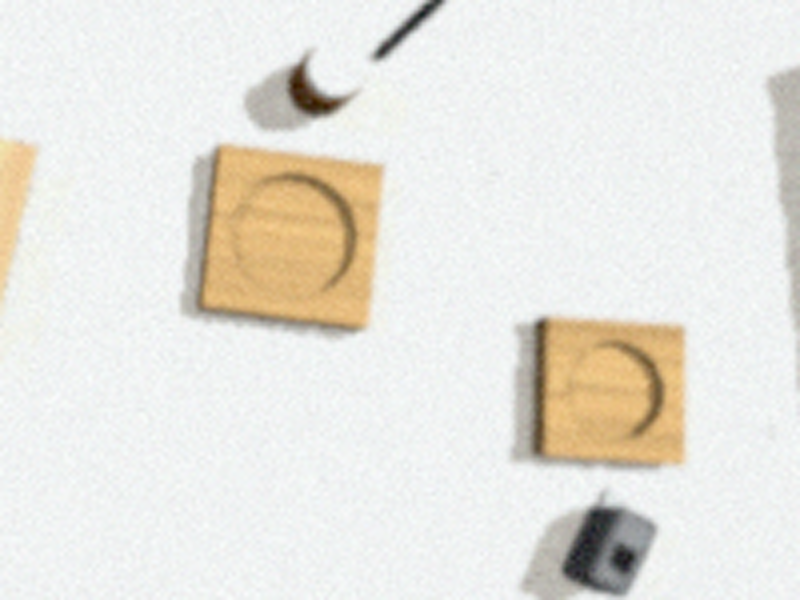

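```bash
cat > m.py <<'E'
from h import *
def mask(c,X,z0,z1,box):
    x0,x1,y0,y1=box
    m=((X[...,2]>z0)&(X[...,2]<z1)&(X[...,0]>x0)&(X[...,0]<x1)&(X[...,1]>y0)&(X[...,1]<y1)).astype(np.uint8)
    return cv2.morphologyEx(m,cv2.MORPH_OPEN,np.ones((3,3),np.uint8))
def rect(c,m,z,big=True):
    if big:
        cs,_=cv2.findContours(m,cv2.RETR_EXTERNAL,cv2.CHAIN_APPROX_NONE); pts=max(cs,key=cv2.contourArea).reshape(-1,2)
    else: pts=np.argwhere(m)[:,::-1]
    P=plane(c,pts.astype(float),z)[:,:2]
    (cx,cy),(w,h),a=cv2.minAreaRect((P*1000).astype(np.float32))
    if w<h: w,h=h,w; a+=90
    a=(a+90)%180-90
    return np.array([cx,cy]).round(1),round(w,1),round(h,1),round(a,2)
E
python3 - <<'E'
from m import *
for n in ("top","side"):
    c=cap(n); X=cloud(c); print(n)
    print("bench z",np.median(X[...,2][(abs(X[...,0]-.35)<.03)&(abs(X[...,1]-.1)<.1)]))
    st=(.38,.65,.33,.48)
    for k,(lo,hi,z,box) in dict(weights=(.078,.1,.09,st),).items():
        m=mask(c,X,lo,hi,box); nl,l,ss,ce=cv2.connectedComponentsWithStats(m)
        for i in range(1,nl):
            if ss[i,4]>40: print("weight",ss[i,4],rect(c,(l==i).astype(np.uint8),.088),ce[i])
    print("caul",rect(c,mask(c,X,.046,.066,st),.056))
    print("plaque",rect(c,mask(c,X,.03,.046,(.36,.65,.33,.48)),.038,False))
    print("pile",rect(c,mask(c,X,.026,.046,(.45,.65,-.06,.08)),.036))
    print("rack",rect(c,mask(c,X,.014,.042,(.44,.72,.1,.27)),.028,False))
    print("bb",rect(c,mask(c,X,.012,.032,(.48,.64,-.3,-.12)),.022))
    print("bs",rect(c,mask(c,X,.012,.032,(.42,.55,-.46,-.33)),.022))
    print("jar",rect(c,mask(c,X,.044,.07,(.6,.75,-.3,-.12)),.054))
    print("gadget",rect(c,mask(c,X,.03,.09,(.3,.43,-.46,-.33)),.05))
    print("table setting", rect(c,mask(c,X,.008,.024,(.3,.68,.28,.52)),.016,False))
E
```

```text
top
bench z 1.572243054903666e-05
weight 280 (array([531. , 409.6]), 43.6, 40.3, -88.52) [150.17142857 204.42857143]
weight 589 (array([462.8, 414.8]), 64.4, 58.2, -88.38) [145.8098472  233.47028862]
caul (array([497.2, 411.3]), 140.5, 67.4, -3.66)
plaque (array([497.2, 411.6]), 200.0, 62.9, -4.37)
pile (array([557.4,   9.6]), 140.1, 63.8, -12.14)
rack (array([596.6, 185.4]), 237.9, 90.7, 8.17)
bb (array([ 569.3, -197.1]), 105.9, 105.3, 83.96)
bs (array([ 477.3, -393.5]), 89.5, 86.6, 88.1)
jar (array([ 668.7, -217.1]), 37.2, 35.3, -88.55)
gadget (array([ 382.1, -382.6]), 50.5, 34.2, -25.67)
table setting (array([502. , 414.4]), 241.5, 94.2, -2.47)
side
bench z -0.000923602614588015
weight 380 (array([531. , 417.2]), 43.5, 41.6, -66.71) [253.39210526 327.98421053]
weight 829 (array([464.1, 419.3]), 65.1, 61.2, -64.97) [283.9119421  341.47285887]
caul (array([497.6, 418.3]), 143.4, 67.5, -4.6)
plaque (array([498.4, 417.9]), 202.1, 61.2, -4.15)
pile (array([559.5,  16.5]), 143.6, 71.2, -11.87)
rack (array([597.1, 191.3]), 237.2, 96.6, 8.06)
bb (array([ 571.3, -189.8]), 114.2, 108.1, 84.1)
bs (array([ 479.5, -389.9]), 97.2, 89.4, 88.32)
jar (array([ 669.8, -209.7]), 36.6, 34.9, -67.57)
gadget (array([ 380. , -372.4]), 61.5, 46.3, -26.01)
table setting (array([502. , 385.9]), 243.2, 161.4, -2.15)
```

```bash
cat >> h.py <<'E'
def go(x,y,z,yaw=None):
    s=r.get_state(); y0=s["eef_rot"][2]; p=s["tcp_pos"]
    if yaw is None: yaw=y0
    tw=-((yaw-y0+180)%360-180)
    a=np.radians(yaw); d=np.array([x,y,z])-p
    t=np.array([d[0]*np.cos(a)+d[1]*np.sin(a), d[0]*np.sin(a)-d[1]*np.cos(a), -d[2]])*1000
    print("t",round(s["time_s"],2),"tcp",p.round(4),"yaw",round(y0,2),"j",s["joints"].round(0),"F",s["contact_force"].round(1),"w",round(s["gripper_width"],4))
    print("twist",round(tw,2),"then tool shift mm",t.round(1),"rows>=",int(np.ceil(np.linalg.norm(t)/60)), int(np.ceil(abs(tw)/10.5)))
E
python3 -c "
from h import *
go(.48,-.393,.25,175.7)"
```

```text
t 0.3 tcp [ 0.2057 -0.6427  0.2262] yaw -162.25 j [-56.  21.   1.  -0. -70. -17.] F [-0.1 -0.8  0.8] w 0.0877
twist 22.05 then tool shift mm [-254.8  269.6  -23.8] rows>= 7 3
```

>>> {"fn": "step_arm", "kwargs": {
  "commands": [
    [[0,0,-24],7.35],
    [[0,0,0],7.35],
    [[0,0,0],7.35],
    [[-36.4,38.5,0],0],
    [[-36.4,38.5,0],0],
    [[-36.4,38.5,0],0],
    [[-36.4,38.5,0],0],
    [[-36.4,38.5,0],0],
    [[-36.4,38.5,0],0],
    [[-36.4,38.5,0],0],
    [[0,0,0],0],
    [[0,0,0],0]
  ],
  "gripper": 0,
  "grip_force": 50
}}

```text
time_s: 1.8
tcp_pos: [0.4801, -0.393, 0.2505]
eef_rot: [180.0, -0.0, 175.8]
contact_force: [-0.7, -0.6, -0.7]
gripper_width: 0.0877
```

```bash
python3 -c "
from h import *
go(.57,-.197,.25,175.7)
c=cap('wrist');cv2.imwrite('pics/w1.png',np.clip(c['img'][:,:,::-1]*1.7,0,255).astype(np.uint8))
go(.57,-.197,.25,175.7)"
```

```text
t 1.8 tcp [ 0.4801 -0.393   0.2505] yaw 175.75 j [-21.  15.  -5.   0. -71. -73.] F [-0.7 -0.6 -0.7] w 0.0877
twist 0.05 then tool shift mm [-75.  202.2   0.5] rows>= 4 1
t 1.85 tcp [ 0.4796 -0.3935  0.2505] yaw 175.69 j [-21.  15.  -5.   0. -71. -73.] F [-0.6 -0.7 -0.2] w 0.0875
twist -0.01 then tool shift mm [-75.4 202.7   0.5] rows>= 4 1
```

View pics/w1.png

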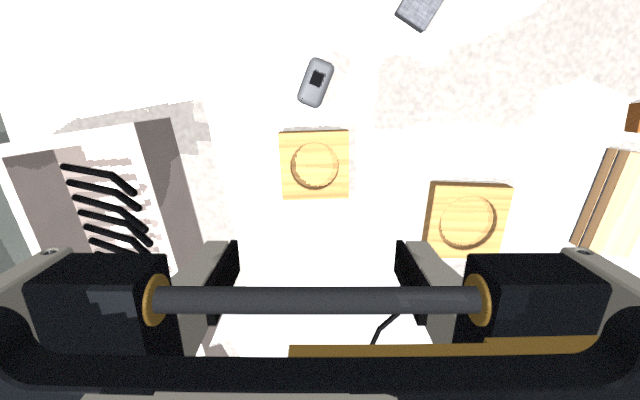

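```bash
python3 - <<'E'
from m import *
c=cap("wrist"); X=cloud(c)
print("bs",rect(c,mask(c,X,.017,.028,(.42,.55,-.46,-.33)),.022))
print("bb",rect(c,mask(c,X,.017,.028,(.48,.64,-.3,-.12)),.022))
for (box,nm) in (((.42,.55,-.46,-.33),"s"),((.49,.65,-.27,-.12),"b")):
    m=mask(c,X,.006,.0165,box); 
    nl,l,ss,ce=cv2.connectedComponentsWithStats(m)
    for i in range(1,nl):
        if ss[i,4]>300: print(nm,ss[i],rect(c,(l==i).astype(np.uint8),.012), np.median(X[...,2][l==i]))
E
```

```text
bs (array([ 478.3, -395.5]), 86.5, 85.8, -2.55)
bb (array([ 569.5, -197.9]), 106.7, 104.6, 84.42)
s [ 292  144   47   45 1680] (array([ 479.9, -395.2]), 59.2, 57.4, 85.64) 0.011639854677365946
b [ 439  197   57   51 2228] (array([ 573.3, -193.4]), 76.4, 73.8, 85.34) 0.01163627527484587
```

```bash
python3 -c "
from h import *
go(.50,.411,.25,175.7)"
```

```text
t 1.9 tcp [ 0.4794 -0.3938  0.2506] yaw 175.65 j [-21.  15.  -5.   0. -71. -73.] F [0.1 0.8 0.5] w 0.0877
twist -0.05 then tool shift mm [3.980e+01 8.041e+02 6.000e-01] rows>= 14 1
```

>>> {"fn": "step_arm", "kwargs": {
  "commands": [
    [[2.65,53.6,0],0],
    [[2.65,53.6,0],0],
    [[2.65,53.6,0],0],
    [[2.65,53.6,0],0],
    [[2.65,53.6,0],0],
    [[2.65,53.6,0],0],
    [[2.65,53.6,0],0],
    [[2.65,53.6,0],0],
    [[2.65,53.6,0],0],
    [[2.65,53.6,0],0],
    [[2.65,53.6,0],0],
    [[2.65,53.6,0],0],
    [[2.65,53.6,0],0],
    [[2.65,53.6,0],0],
    [[2.65,53.6,0],0],
    [[0,0,0],0],
    [[0,0,0],0]
  ]
}}

```text
time_s: 4.03
tcp_pos: [0.5011, 0.4105, 0.2502]
eef_rot: [-180.0, -0.0, 175.6]
contact_force: [-0.1, -0.9, -0.5]
gripper_width: 0.0873
```

```bash
python3 - <<'E'
from m import *
go(.4628,.414,.25,175.7)
c=cap('wrist');cv2.imwrite('pics/w2.png',np.clip(c['img'][:,:,::-1]*1.5,0,255).astype(np.uint8))
X=cloud(c); st=(.38,.65,.33,.48)
m=mask(c,X,.078,.1,st); nl,l,ss,ce=cv2.connectedComponentsWithStats(m)
for i in range(1,nl):
    if ss[i,4]>100: print("weight",ss[i,4],rect(c,(l==i).astype(np.uint8),.088),ce[i],np.median(X[...,2][l==i]))
print("caul",rect(c,mask(c,X,.048,.062,st),.056),np.median(X[...,2][mask(c,X,.048,.062,st)>0]))
print("plaque",rect(c,mask(c,X,.033,.043,(.36,.65,.33,.48)),.038,False))
E
```

```text
t 4.03 tcp [0.5011 0.4105 0.2502] yaw 175.65 j [  57.   17.   -1.    0.  -72. -151.] F [-0.1 -0.9 -0.5] w 0.0873
twist -0.05 then tool shift mm [38.4  0.6  0.2] rows>= 1 1
weight 2929 (array([464.6, 418. ]), 61.8, 61.0, -4.38) [320.6217139  145.61488563] 0.08970713881951198
weight 1240 (array([531.3, 413.8]), 43.5, 42.2, -4.38) [321.87096774 207.63951613] 0.08569165422870587
caul (array([526.9, 413.7]), 82.2, 63.8, -4.38) 0.05556258298753758
plaque (array([499.1, 415.9]), 198.6, 58.9, -4.38)
```

View pics/w2.png

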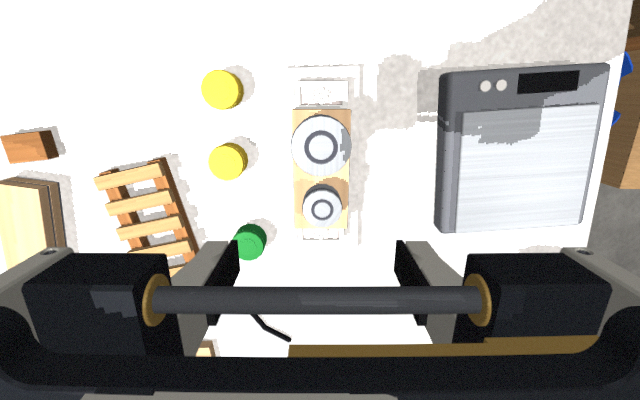

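```bash
python3 -c "
from h import *
go(.4645,.4165,.069)"
```

```text
t 4.08 tcp [0.5011 0.4102 0.2506] yaw 175.62 j [  57.   17.   -1.    0.  -72. -151.] F [ 0.4 -0.7  0. ] w 0.0876
twist -0.0 then tool shift mm [ 37.    3.5 181.6] rows>= 4 0
```

>>> {"fn": "step_arm", "kwargs": {
  "commands": [
    [[37,3.5,20],0],
    [[0,0,40],0],
    [[0,0,45],0],
    [[0,0,40],0],
    [[0,0,20],0],
    [[0,0,10],0],
    [[0,0,6.5],0],
    [[0,0,0],0]
  ]
}}

```text
time_s: 5.08
tcp_pos: [0.4644, 0.4177, 0.0696]
eef_rot: [180.0, 0.0, 175.7]
contact_force: [-0.3, 0.3, 0.2]
gripper_width: 0.0875
```

```bash
python3 - <<'E'
from m import *
go(.4645,.4165,.069)
c=cap('wrist');cv2.imwrite('pics/w3.png',np.clip(c['img'][:,:,::-1]*1.5,0,255).astype(np.uint8))
E
```

```text
t 5.08 tcp [0.4644 0.4177 0.0696] yaw 175.68 j [  60.   24.  -17.    0.  -49. -154.] F [-0.3  0.3  0.2] w 0.0875
twist -0.0 then tool shift mm [-0.2 -1.2  0.6] rows>= 1 0
```

View pics/w3.png

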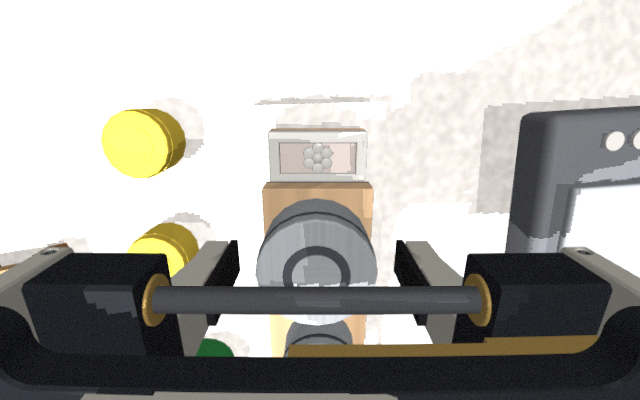

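>>> {"fn": "step_arm", "kwargs": {
  "commands": [
    [[0,0,0],0],
    [[0,0,0],0],
    [[0,0,0],0],
    [[0,0,0],0],
    [[0,0,0],0],
    [[0,0,0],0]
  ],
  "gripper": 1,
  "grip_force": 50
}}

```text
time_s: 5.88
tcp_pos: [0.4641, 0.4177, 0.0693]
eef_rot: [-180.0, 0.0, 175.7]
contact_force: [-2.5, -1.2, 4.4]
gripper_width: 0.061
```

Gripped. Lift slowly, then check.

>>> {"fn": "step_arm", "kwargs": {
  "commands": [
    [[0,0,-4],0],
    [[0,0,-10],0],
    [[0,0,-20],0],
    [[0,0,-35],0],
    [[0,0,-40],0],
    [[0,0,-20],0],
    [[0,0,0],0],
    [[0,0,0],0]
  ]
}}

```text
time_s: 6.88
tcp_pos: [0.4632, 0.417, 0.1965]
eef_rot: [-179.9, -0.1, 175.7]
contact_force: [-0.2, 0.1, -8.7]
gripper_width: 0.0611
```

```bash
python3 - <<'E'
from m import *
go(.5695,-.1976,.198)
c=cap('wrist');cv2.imwrite('pics/w4.png',np.clip(c['img'][:,:,::-1]*1.5,0,255).astype(np.uint8))
X=cloud(c);m=mask(c,X,.17,.225,(.42,.5,.385,.45)); print(X[m>0].mean(0),rect(c,m,.2))
st=(.38,.65,.33,.48)
print("caul",rect(c,mask(c,X,.048,.062,st),.056),np.median(X[...,2][mask(c,X,.048,.062,st)>0]))
E
```

```text
t 6.88 tcp [0.4632 0.417  0.1965] yaw 175.68 j [  60.   17.   -9.   -0.  -65. -154.] F [-0.2  0.1 -8.7] w 0.0611
twist -0.0 then tool shift mm [-152.3 -604.9   -1.5] rows>= 11 0
[0.45250318 0.41786197 0.21378092] (array([454.1, 417.6]), 75.5, 51.3, 85.69)
caul (array([456.1, 419.1]), 63.7, 55.4, 85.65) 0.05555910932050831
```

View pics/w4.png

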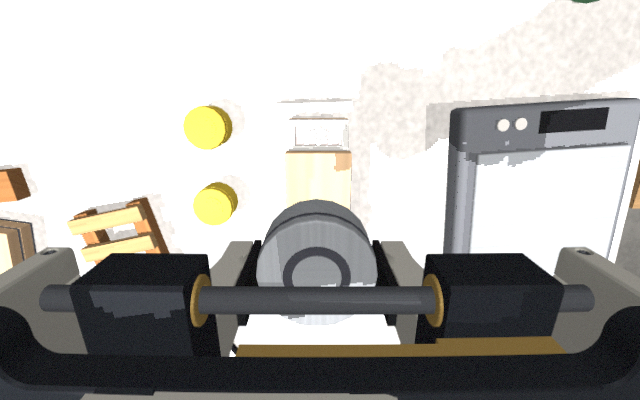

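```bash
python3 - <<'E'
from m import *
c=cap('wrist');p=r.get_state()["tcp_pos"]
print(p,plane(c,[[317,276],[259,260],[376,260],[317,325]],p[2]+.021)-p)
E
```

```text
[0.46338654 0.41698433 0.19623133] [[-0.00028826  0.00042939  0.021     ]
 [-0.01129841 -0.02716995  0.021     ]
 [-0.00701861  0.0298375   0.021     ]
 [ 0.0293547  -0.00181193  0.021     ]]
```

>>> {"fn": "step_arm", "kwargs": {
  "commands": [
    [[-6,-25,0],0],
    [[-12.5,-50,0],0],
    [[-12.7,-50.4,0],0],
    [[-12.7,-50.4,0],0],
    [[-12.7,-50.4,0],0],
    [[-12.7,-50.4,0],0],
    [[-12.7,-50.4,0],0],
    [[-12.7,-50.4,0],0],
    [[-12.7,-50.4,0],0],
    [[-12.7,-50.4,0],0],
    [[-12.7,-50.4,0],0],
    [[-12.7,-50.4,0],0],
    [[-6.5,-25.5,0],0],
    [[0,0,0],0],
    [[0,0,0],0]
  ]
}}

```text
time_s: 8.85
tcp_pos: [0.5694, -0.1965, 0.1973]
eef_rot: [180.0, -0.1, 175.7]
contact_force: [-0.3, -0.2, -7.5]
gripper_width: 0.0611
```

```bash
python3 - <<'E'
from m import *
go(.5695,-.1976,.026)
E
```

```text
t 8.85 tcp [ 0.5694 -0.1965  0.1973] yaw 175.65 j [ -0.  15. -11.  -0. -64. -94.] F [-0.3 -0.2 -7.5] w 0.0611
twist -0.0 then tool shift mm [ -0.2  -1.1 171.3] rows>= 3 0
```

>>> {"fn": "step_arm", "kwargs": {
  "commands": [
    [[0,-1,20],0],
    [[0,0,40],0],
    [[0,0,40],0],
    [[0,0,35],0],
    [[0,0,15],0],
    [[0,0,7],0],
    [[0,0,0],0],
    [[0,0,0],0]
  ]
}}

```text
time_s: 9.85
tcp_pos: [0.5713, -0.1975, 0.0425]
eef_rot: [-180.0, 0.1, 175.7]
contact_force: [0.3, -0.3, -8.1]
gripper_width: 0.0614
```

```bash
python3 - <<'E'
from m import *
go(.5695,-.1976,.026)
c=cap('wrist');cv2.imwrite('pics/w5.png',np.clip(c['img'][:,:,::-1]*1.5,0,255).astype(np.uint8))
E
```

```text
t 9.85 tcp [ 0.5713 -0.1975  0.0425] yaw 175.72 j [ -1.  24. -21.   0. -45. -94.] F [ 0.3 -0.3 -8.1] w 0.0614
twist -0.0 then tool shift mm [ 1.7 -0.2 16.5] rows>= 1 0
```

View pics/w5.png

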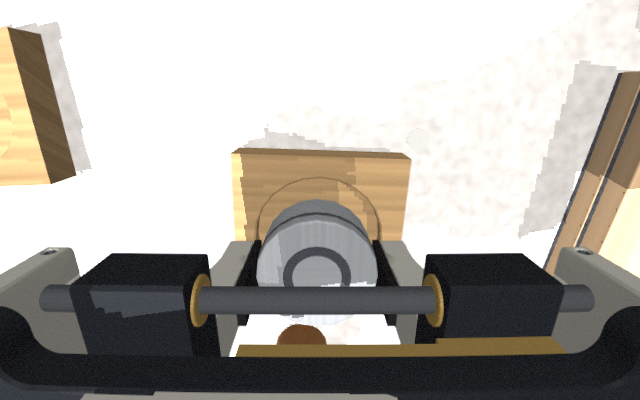

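```bash
python3 - <<'E'
from m import *
c=cap('wrist');print(plane(c,[[234,157],[409,161],[320,178],[258,232],[380,232]],.022))
E
```

```text
[[ 0.51546289 -0.24034492  0.022     ]
 [ 0.52532275 -0.14065763  0.022     ]
 [ 0.53152363 -0.19228572  0.022     ]
 [ 0.56282608 -0.23286803  0.022     ]
 [ 0.5685163  -0.1578504   0.022     ]]
```

>>> {"fn": "step_arm", "kwargs": {
  "commands": [
    [[0,0.5,7],0],
    [[0,0,5],0],
    [[0,0,2.5],0],
    [[0,0,1],0],
    [[0,0,0.5],0],
    [[0,0,0],0],
    [[0,0,0],0]
  ]
}}

```text
time_s: 10.82
tcp_pos: [0.5702, -0.197, 0.0253]
eef_rot: [-180.0, 0.0, 175.7]
contact_force: [-2.9, 0.7, -2.2]
gripper_width: 0.0611
```

>>> {"fn": "step_arm", "kwargs": {
  "commands": [
    [[0,0,0.3],0],
    [[0,0,0],0]
  ]
}}

```text
time_s: 11.08
tcp_pos: [0.5702, -0.197, 0.0253]
eef_rot: [-180.0, 0.0, 175.7]
contact_force: [-5.4, 1.8, 3.0]
gripper_width: 0.0611
```

>>> {"fn": "step_arm", "kwargs": {
  "commands": [
    [[0,0,0],0],
    [[0,0,0],0],
    [[0,0,0],0],
    [[0,0,0],0],
    [[0,0,-10],0],
    [[0,0,-30],0],
    [[0,0,-50],0],
    [[0,0,-50],0],
    [[0,0,-50],0],
    [[0,0,0],0]
  ],
  "gripper": 0
}}

```text
time_s: 12.32
tcp_pos: [0.5727, -0.1974, 0.2206]
eef_rot: [-180.0, 0.5, 175.7]
contact_force: [-0.1, 0.6, -1.3]
gripper_width: 0.0874
```

```bash
python3 - <<'E'
from m import *
go(.531,.412,.2)
c=cap('wrist');cv2.imwrite('pics/w6.png',np.clip(c['img'][:,:,::-1]*1.5,0,255).astype(np.uint8))
X=cloud(c)
m=mask(c,X,.037,.055,(.5,.62,-.27,-.14));print(rect(c,m,.046),np.median(X[...,2][m>0]))
print("bb",rect(c,mask(c,X,.017,.028,(.48,.64,-.3,-.12)),.022))
E
```

```text
t 12.32 tcp [ 0.5727 -0.1974  0.2206] yaw 175.73 j [ -1.  14.  -9.   0. -66. -94.] F [-0.1  0.6 -1.3] w 0.0874
twist -0.0 then tool shift mm [ 86.9 604.6  20.6] rows>= 11 0
(array([ 569.8, -196.7]), 61.7, 61.4, -45.96) 0.04573426781623219
bb (array([ 570.5, -196.3]), 104.5, 104.0, -6.21)
```

View pics/w6.png

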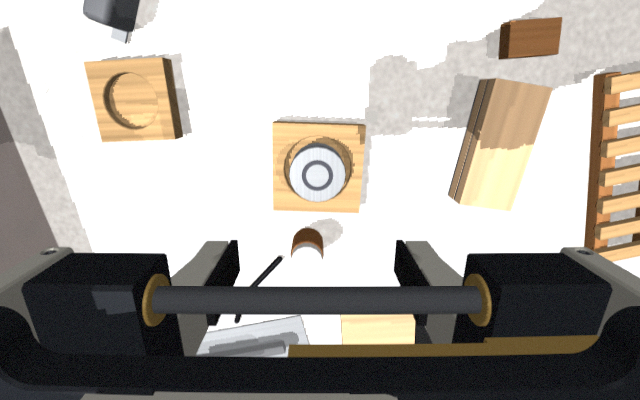

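>>> {"fn": "step_arm", "kwargs": {
  "commands": [
    [[4,28,0],0],
    [[7.5,52.5,2],0],
    [[7.5,52.5,2],0],
    [[7.5,52.5,2],0],
    [[7.5,52.5,2],0],
    [[7.5,52.5,2],0],
    [[7.5,52.5,2],0],
    [[7.5,52.5,2],0],
    [[7.5,52.5,2],0],
    [[7.5,52.5,2],0],
    [[7.5,52.5,2],0],
    [[7.5,52.5,2],0],
    [[0,0,10],0],
    [[0,0,30],0],
    [[0,0,15],0],
    [[0,0,0],0],
    [[0,0,0],0]
  ]
}}

```text
time_s: 14.5
tcp_pos: [0.53, 0.4133, 0.1387]
eef_rot: [180.0, 0.1, 175.7]
contact_force: [-1.6, -0.1, 0.3]
gripper_width: 0.0876
```

```bash
python3 - <<'E'
from m import *
go(.531,.4128,.069)
c=cap('wrist');cv2.imwrite('pics/w7.png',np.clip(c['img'][:,:,::-1]*1.5,0,255).astype(np.uint8))
X=cloud(c)
m=mask(c,X,.078,.1,(.48,.58,.37,.46));print(rect(c,m,.086),np.median(X[...,2][m>0]))
E
```

```text
t 14.5 tcp [0.53   0.4133 0.1387] yaw 175.69 j [  55.   24.   -6.    0.  -60. -149.] F [-1.6 -0.1  0.3] w 0.0876
twist -0.0 then tool shift mm [-1.  -0.4 69.7] rows>= 2 0
(array([531.4, 414.2]), 44.3, 42.7, -4.37) 0.08563481896287853
```

View pics/w7.png

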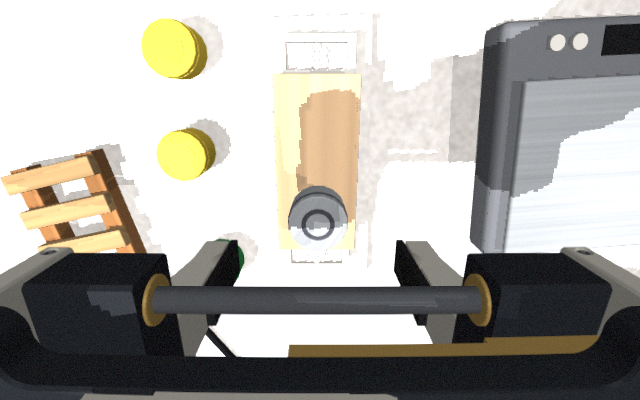

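The small steel weight (318,224) sits alone on the caul, centred between the fingers; the green one lies at (225,255), outside them.

>>> {"fn": "step_arm", "kwargs": {
  "commands": [
    [[-1,0.5,20],0],
    [[0,0,25],0],
    [[0,0,15],0],
    [[0,0,7],0],
    [[0,0,2.5],0],
    [[0,0,0],0],
    [[0,0,0],0]
  ]
}}

```text
time_s: 15.42
tcp_pos: [0.5307, 0.4141, 0.069]
eef_rot: [180.0, 0.0, 175.7]
contact_force: [0.2, 0.4, 0.3]
gripper_width: 0.0878
```

>>> {"fn": "step_arm", "kwargs": {
  "commands": [
    [[0,0,0],0],
    [[0,0,0],0],
    [[0,0,0],0],
    [[0,0,0],0],
    [[0,0,0],0],
    [[0,0,0],0],
    [[0,0,0],0],
    [[0,0,0],0]
  ],
  "gripper": 1,
  "grip_force": 45
}}

```text
time_s: 16.42
tcp_pos: [0.5305, 0.4138, 0.0682]
eef_rot: [180.0, 0.0, 175.7]
contact_force: [0.7, -0.5, 0.0]
gripper_width: 0.0428
```

>>> {"fn": "step_arm", "kwargs": {
  "commands": [
    [[0,0,-4],0],
    [[0,0,-10],0],
    [[0,0,-20],0],
    [[0,0,-35],0],
    [[0,0,-40],0],
    [[0,0,-20],0],
    [[0,0,0],0],
    [[0,0,0],0]
  ]
}}

```text
time_s: 17.42
tcp_pos: [0.5298, 0.4132, 0.1961]
eef_rot: [-179.9, -0.1, 175.7]
contact_force: [0.5, -0.5, -4.0]
gripper_width: 0.043
```

```bash
python3 - <<'E'
from m import *
go(.479,-.3952,.198)
c=cap('wrist');cv2.imwrite('pics/w8.png',np.clip(c['img'][:,:,::-1]*1.5,0,255).astype(np.uint8))
p=r.get_state()["tcp_pos"]
X=cloud(c); st=(.38,.65,.33,.48)
m=mask(c,X,.048,.062,st);print("caul",rect(c,m,.056),np.median(X[...,2][m>0]))
E
```

```text
t 17.43 tcp [0.5298 0.4132 0.1961] yaw 175.69 j [  55.   21.   -2.   -0.  -67. -149.] F [ 0.5 -0.5 -4. ] w 0.043
twist -0.0 then tool shift mm [ -10.2 -810.    -1.9] rows>= 14 0
caul (array([498.7, 415.8]), 139.9, 63.9, -4.36) 0.05551472394713472
```

View pics/w8.png

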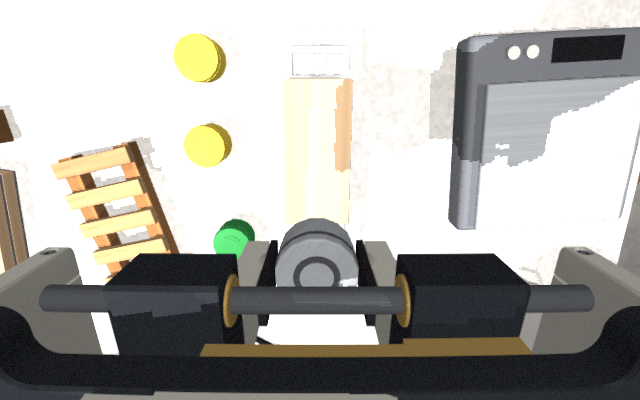

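>>> {"fn": "step_arm", "kwargs": {
  "commands": [
    [[-0.7,-27,0],0],
    [[-0.7,-54,0],0],
    [[-0.7,-54,0],0],
    [[-0.7,-54,0],0],
    [[-0.7,-54,0],0],
    [[-0.7,-54,0],0],
    [[-0.7,-54,0],0],
    [[-0.7,-54,0],0],
    [[-0.7,-54,0],0],
    [[-0.7,-54,0],0],
    [[-0.7,-54,0],0],
    [[-0.7,-54,0],0],
    [[-0.7,-54,0],0],
    [[-0.7,-54,0],0],
    [[-0.4,-54,0],0],
    [[0,-27,0],0],
    [[0,0,0],0],
    [[0,0,0],0]
  ]
}}

```text
time_s: 19.73
tcp_pos: [0.4793, -0.3942, 0.1961]
eef_rot: [179.9, -0.1, 175.7]
contact_force: [-0.4, 0.3, -3.3]
gripper_width: 0.0428
```

```bash
python3 - <<'E'
from m import *
go(.479,-.3952,.0405)
c=cap('wrist');cv2.imwrite('pics/w9.png',np.clip(c['img'][:,:,::-1]*1.5,0,255).astype(np.uint8))
X=cloud(c)
m=mask(c,X,.017,.028,(.4,.55,-.46,-.33));print(rect(c,m,.022))
p=r.get_state()["tcp_pos"]
print(plane(c,[[317,278]],p[2]+.0174)-p)
E
```

```text
t 19.73 tcp [ 0.4793 -0.3942  0.1961] yaw 175.67 j [-21.  17.  -9.  -0. -64. -73.] F [-0.4  0.3 -3.3] w 0.0428
twist -0.0 then tool shift mm [  0.2  -1.  155.6] rows>= 3 0
(array([ 478.1, -395.6]), 86.6, 85.4, -2.46)
[[ 0.00262688 -0.00010486  0.0174    ]]
```

View pics/w9.png

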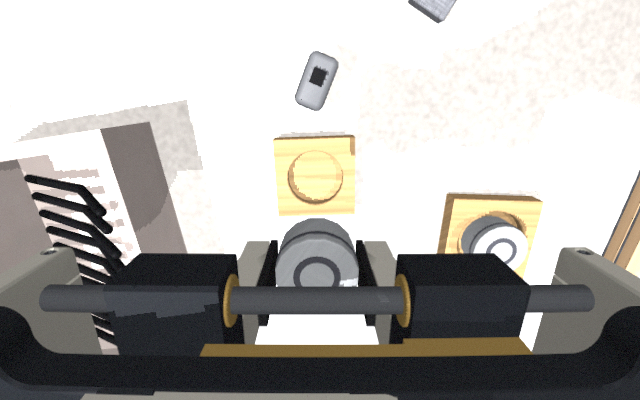

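>>> {"fn": "step_arm", "kwargs": {
  "commands": [
    [[1,-1,20],0],
    [[0,0,40],0],
    [[0,0,40],0],
    [[0,0,35],0],
    [[0,0,14],0],
    [[0,0,7],0],
    [[0,0,0],0],
    [[0,0,0],0]
  ]
}}

```text
time_s: 20.78
tcp_pos: [0.4797, -0.396, 0.0426]
eef_rot: [-180.0, 0.1, 175.7]
contact_force: [-0.9, 0.6, -3.1]
gripper_width: 0.0431
```

```bash
python3 - <<'E'
from m import *
go(.4775,-.395,.0246)
c=cap('wrist');cv2.imwrite('pics/w10.png',np.clip(c['img'][:,:,::-1]*1.5,0,255).astype(np.uint8))
E
```

```text
t 20.77 tcp [ 0.4797 -0.396   0.0426] yaw 175.72 j [-22.  25. -19.   0. -46. -73.] F [-0.9  0.6 -3.1] w 0.0431
twist -0.0 then tool shift mm [ 2.3  0.8 18. ] rows>= 1 0
```

View pics/w10.png

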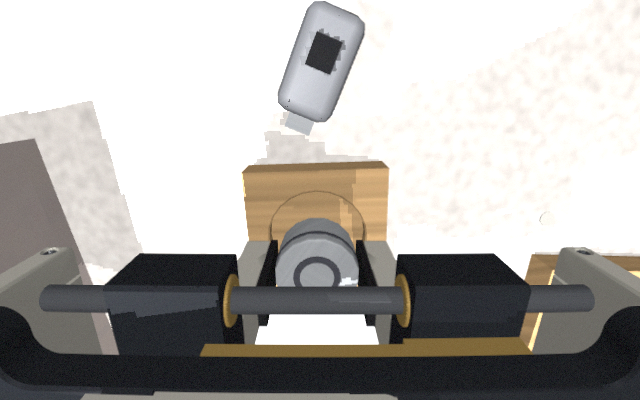

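>>> {"fn": "step_arm", "kwargs": {
  "commands": [
    [[1,0.5,8],0],
    [[0,0,5],0],
    [[0,0,3],0],
    [[0,0,1],0],
    [[0,0,0.5],0],
    [[0,0,0],0],
    [[0,0,0],0]
  ]
}}

```text
time_s: 21.7
tcp_pos: [0.4776, -0.3949, 0.0242]
eef_rot: [180.0, -0.0, 175.7]
contact_force: [-4.0, 4.3, 5.8]
gripper_width: 0.0431
```

Seated (force now upward). Release and rise.

>>> {"fn": "step_arm", "kwargs": {
  "commands": [
    [[0,0,0],0],
    [[0,0,0],0],
    [[0,0,0],0],
    [[0,0,0],0],
    [[0,0,0],0],
    [[0,0,0],0],
    [[0,0,-10],0],
    [[0,0,-30],0],
    [[0,0,-50],0],
    [[0,0,-50],0],
    [[0,0,-50],0],
    [[0,0,0],0]
  ],
  "gripper": 0
}}

```text
time_s: 23.2
tcp_pos: [0.4799, -0.3964, 0.2197]
eef_rot: [-179.8, 0.5, 175.7]
contact_force: [0.0, 0.1, -0.3]
gripper_width: 0.0873
```

```bash
python3 - <<'E'
from m import *
go(.4985,.4147,.12)
c=cap('wrist');cv2.imwrite('pics/w11.png',np.clip(c['img'][:,:,::-1]*1.5,0,255).astype(np.uint8))
X=cloud(c)
m=mask(c,X,.017,.028,(.4,.55,-.46,-.33));print(rect(c,m,.022))
m=mask(c,X,.035,.055,(.43,.53,-.44,-.35));print(rect(c,m,.042),np.median(X[...,2][m>0]))
E
```

```text
t 23.2 tcp [ 0.4799 -0.3964  0.2197] yaw 175.73 j [-22.  16.  -7.   0. -67. -73.] F [ 0.   0.1 -0.3] w 0.0873
twist -0.0 then tool shift mm [ 41.8 810.2  99.7] rows>= 14 0
(array([ 478.2, -395.4]), 86.5, 86.0, -2.47)
(array([ 479.3, -394.7]), 43.9, 42.8, -4.26) 0.041692171627746466
```

View pics/w11.png

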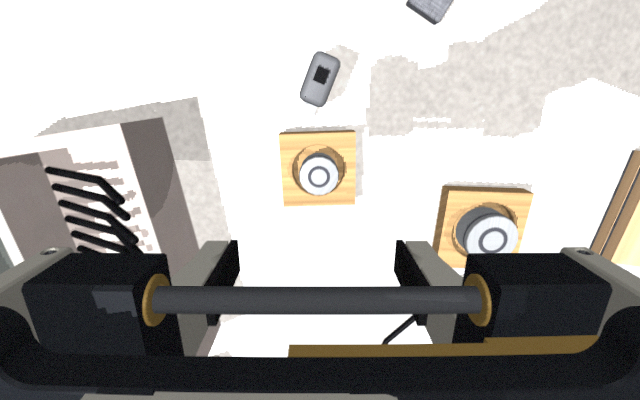

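```bash
python3 - <<'E'
from m import *
go(.555,.09,.25)
E
```

```text
t 23.25 tcp [ 0.4788 -0.3955  0.2169] yaw 175.71 j [-22.  16.  -8.   0. -66. -73.] F [-1.1  0.2 -0. ] w 0.0875
twist -0.0 then tool shift mm [-39.6 489.8 -33.1] rows>= 9 0
```

>>> {"fn": "step_arm", "kwargs": {
  "commands": [
    [[-4,49,-3.3],0],
    [[-4,49,-3.3],0],
    [[-4,49,-3.3],0],
    [[-4,49,-3.3],0],
    [[-4,49,-3.3],0],
    [[-4,49,-3.3],0],
    [[-4,49,-3.3],0],
    [[-4,49,-3.3],0],
    [[-4,49,-3.3],0],
    [[-4,49,-3.3],0],
    [[0,0,0],0],
    [[0,0,0],0],
    [[0,0,0],0]
  ]
}}

```text
time_s: 24.88
tcp_pos: [0.5541, 0.0896, 0.2464]
eef_rot: [-180.0, -0.0, 175.6]
contact_force: [0.8, 0.1, 0.2]
gripper_width: 0.0876
```

```bash
python3 - <<'E'
from m import *
go(.4985,.4147,.12)
c=cap('wrist');cv2.imwrite('pics/w12.png',np.clip(c['img'][:,:,::-1]*1.5,0,255).astype(np.uint8))
X=cloud(c)
m=mask(c,X,.031,.041,(.45,.65,-.06,.08));print("pile",rect(c,m,.036),np.median(X[...,2][m>0]))
m=mask(c,X,.023,.033,(.44,.72,.1,.27));print("rack",rect(c,m,.028,False),np.median(X[...,2][m>0]))
E
```

```text
t 24.88 tcp [0.5541 0.0896 0.2464] yaw 175.64 j [  29.    9.  -12.   -0.  -69. -124.] F [0.8 0.1 0.2] w 0.0876
twist -0.0 then tool shift mm [ 80.1 320.  126.4] rows>= 6 0
pile (array([558.4,  11.1]), 140.3, 64.4, -12.15) 0.03552605456319202
rack (array([598.7, 186.4]), 233.5, 89.5, 8.0) 0.027456451707372626
```

View pics/w12.png

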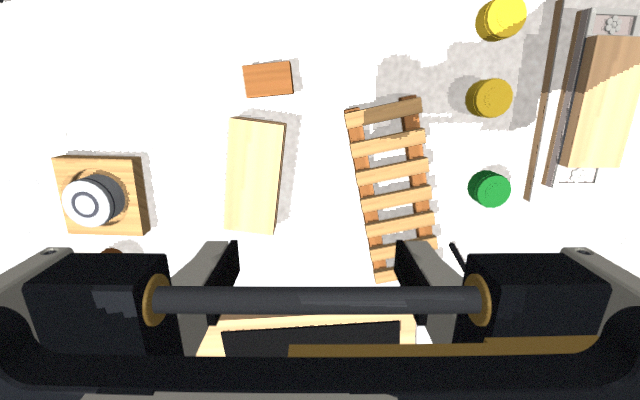

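>>> {"fn": "step_arm", "kwargs": {
  "commands": [
    [[10,40,0],0],
    [[14,56,0],0],
    [[14,56,0],0],
    [[14,56,15],0],
    [[14,56,30],0],
    [[14,56.5,35],0],
    [[0,0,45],0],
    [[0,0,35],0],
    [[0,0,20],0],
    [[0,0,15],0],
    [[0,0,5],0],
    [[0,0,0],0],
    [[0,0,0],0]
  ]
}}

```text
time_s: 26.55
tcp_pos: [0.5003, 0.4098, 0.0517]
eef_rot: [179.9, 0.1, 175.7]
contact_force: [0.3, 0.3, 0.6]
gripper_width: 0.0876
```

```bash
python3 - <<'E'
from m import *
go(.4985,.415,.041)
c=cap('wrist');cv2.imwrite('pics/w13.png',np.clip(c['img'][:,:,::-1]*1.5,0,255).astype(np.uint8))
E
```

```text
t 26.55 tcp [0.5003 0.4098 0.0517] yaw 175.7 j [  57.   27.  -15.    0.  -48. -151.] F [0.3 0.3 0.6] w 0.0876
twist -0.0 then tool shift mm [ 2.2  5.1 10.7] rows>= 1 0
```

View pics/w13.png

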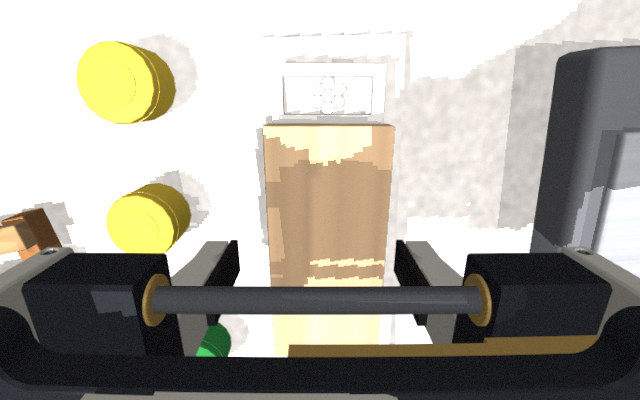

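>>> {"fn": "step_arm", "kwargs": {
  "commands": [
    [[2,5.5,0],0],
    [[0,0,6],0],
    [[0,0,4.5],0],
    [[0,0,0],0],
    [[0,0,0],0]
  ]
}}

```text
time_s: 27.22
tcp_pos: [0.4984, 0.4149, 0.0401]
eef_rot: [-180.0, -0.0, 175.7]
contact_force: [0.5, 0.7, 0.0]
gripper_width: 0.0874
```

>>> {"fn": "step_arm", "kwargs": {
  "commands": [
    [[0,0,0],0],
    [[0,0,0],0],
    [[0,0,0],0],
    [[0,0,0],0],
    [[0,0,0],0],
    [[0,0,0],0]
  ],
  "gripper": 1,
  "grip_force": 25
}}

```text
time_s: 27.98
tcp_pos: [0.4984, 0.415, 0.0403]
eef_rot: [180.0, 0.0, 175.7]
contact_force: [-0.1, -0.7, 1.0]
gripper_width: 0.0638
```

>>> {"fn": "step_arm", "kwargs": {
  "commands": [
    [[0,0,-3],0],
    [[0,0,-5],0],
    [[0,0,-15],0],
    [[0,0,-35],0],
    [[0,0,-45],0],
    [[0,0,-45],0],
    [[0,0,0],0],
    [[0,0,0],0]
  ]
}}

```text
time_s: 28.98
tcp_pos: [0.498, 0.4148, 0.1888]
eef_rot: [180.0, 0.0, 175.7]
contact_force: [0.9, -0.1, -1.7]
gripper_width: 0.0639
```

```bash
python3 - <<'E'
from m import *
go(.5584,.011,.187,167.85)
c=cap('wrist');cv2.imwrite('pics/w14.png',np.clip(c['img'][:,:,::-1]*1.5,0,255).astype(np.uint8))
p=r.get_state()["tcp_pos"]
print(plane(c,[[0,0],[639,0]],p[2]+.015)-p)
X=cloud(c); st=(.33,.68,.33,.48)
m=mask(c,X,.033,.043,st);print("plaque",rect(c,m,.038,False),np.median(X[...,2][m>0]))
m=mask(c,X,.19,.215,(.42,.5,.36,.46));print("held",rect(c,m,.202,True),np.median(X[...,2][m>0]))
E
```

```text
t 28.98 tcp [0.498  0.4148 0.1888] yaw 175.69 j [  57.   19.   -6.   -0.  -65. -151.] F [ 0.9 -0.1 -1.7] w 0.0639
twist 7.84 then tool shift mm [-144.  -382.1    1.8] rows>= 7 1
[[-0.13464046 -0.12106315  0.015     ]
 [-0.11468182  0.14386238  0.015     ]]
plaque (array([421.8, 421.7]), 59.5, 44.6, 85.66) 0.03687256912468684
held (array([465.4, 414. ]), 98.6, 78.3, 88.65) 0.2039850716815825
```

View pics/w14.png

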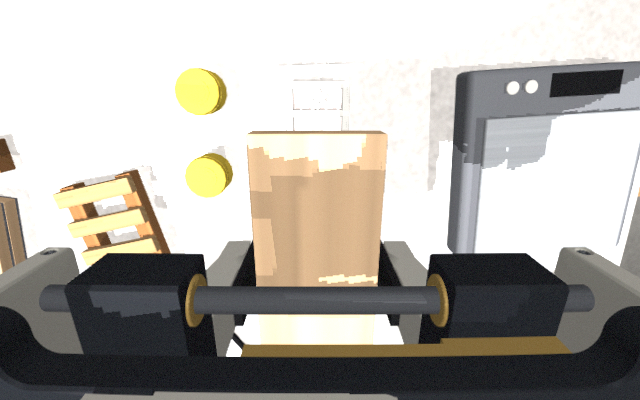

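```bash
python3 - <<'E'
from m import *
c=cap('wrist');s=r.get_state();p=s["tcp_pos"]
P=plane(c,[[250,133],[385,133]],p[2]+.0158)-p
a=np.radians(s["eef_rot"][2]);print(P@np.array([np.cos(a),np.sin(a),0]),P@np.array([np.sin(a),-np.cos(a),0]))
m=c["img"].astype(int)
E
```

```text
[0.06961816 0.06957848] [-0.02934461  0.03091033]
```

>>> {"fn": "step_arm", "kwargs": {
  "commands": [
    [[0,0,0],4],
    [[0,0,0],3.85],
    [[-9,-24,0],0],
    [[-18,-48,0],0],
    [[-18,-48,0],0],
    [[-18,-48,0],0],
    [[-18,-48,0],0],
    [[-18,-48,0],0],
    [[-18,-48,0],0],
    [[-18,-48,0],0],
    [[-9,-22,0],0],
    [[0,0,0],0],
    [[0,0,0],0]
  ]
}}

```text
time_s: 30.7
tcp_pos: [0.5582, 0.0109, 0.1878]
eef_rot: [-180.0, -0.0, 167.8]
contact_force: [-0.5, -0.2, -0.9]
gripper_width: 0.0635
```

```bash
python3 - <<'E'
from m import *
go(.5584,.011,.042,167.85)
E
```

```text
t 30.7 tcp [0.5582 0.0109 0.1878] yaw 167.84 j [  21.   11.  -17.   -0.  -61. -123.] F [-0.5 -0.2 -0.9] w 0.0635
twist -0.01 then tool shift mm [-2.000e-01  1.000e-01  1.458e+02] rows>= 3 1
```

>>> {"fn": "step_arm", "kwargs": {
  "commands": [
    [[0,0,20],0],
    [[0,0,40],0],
    [[0,0,40],0],
    [[0,0,25],0],
    [[0,0,12],0],
    [[0,0,4],0],
    [[0,0,0],0],
    [[0,0,0],0]
  ]
}}

```text
time_s: 31.7
tcp_pos: [0.5594, 0.0115, 0.0482]
eef_rot: [180.0, 0.1, 167.9]
contact_force: [0.1, -0.5, -1.2]
gripper_width: 0.0639
```

```bash
python3 - <<'E'
from m import *
go(.5584,.011,.0382,167.85)
c=cap('wrist');cv2.imwrite('pics/w15.png',np.clip(c['img'][:,:,::-1]*1.5,0,255).astype(np.uint8))
E
```

```text
t 31.7 tcp [0.5594 0.0115 0.0482] yaw 167.86 j [  21.   20.  -27.    0.  -43. -123.] F [ 0.1 -0.5 -1.2] w 0.0639
twist 0.01 then tool shift mm [ 0.8 -0.7 10. ] rows>= 1 1
```

View pics/w15.png

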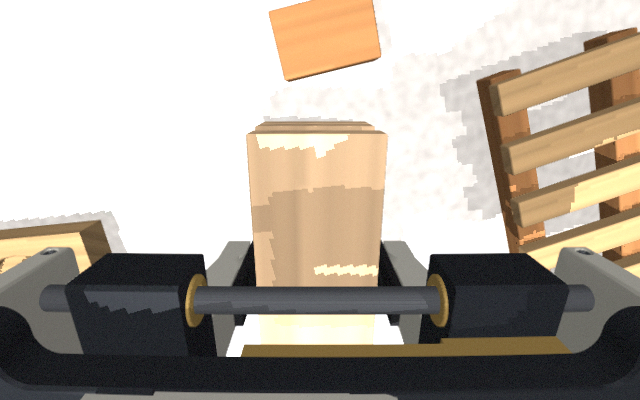

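Caul lines up over the pile (its edge, rows 122–133, columns about 250–385, is parallel). Lower.

>>> {"fn": "step_arm", "kwargs": {
  "commands": [
    [[0.5,0,4],0],
    [[0,0,3],0],
    [[0,0,2],0],
    [[0,0,0.7],0],
    [[0,0,0],0],
    [[0,0,0],0]
  ]
}}

```text
time_s: 32.5
tcp_pos: [0.5581, 0.0113, 0.0383]
eef_rot: [-180.0, 0.0, 167.9]
contact_force: [-4.1, -0.0, 8.3]
gripper_width: 0.0634
```

>>> {"fn": "step_arm", "kwargs": {
  "commands": [
    [[0,0,0],0],
    [[0,0,0],0],
    [[0,0,0],0],
    [[0,0,0],0],
    [[0,0,0],0],
    [[0,0,-10],0],
    [[0,0,-30],0],
    [[0,0,-50],0],
    [[0,0,-60],0],
    [[0,0,-60],0],
    [[0,0,0],0],
    [[0,0,0],0]
  ],
  "gripper": 0
}}

```text
time_s: 34.0
tcp_pos: [0.5578, 0.0114, 0.248]
eef_rot: [179.9, 0.0, 167.8]
contact_force: [-0.1, -0.2, -1.1]
gripper_width: 0.0873
```

```bash
python3 - <<'E'
from m import *
go(.499,.415,.15,175.64)
c=cap('wrist');cv2.imwrite('pics/w16.png',np.clip(c['img'][:,:,::-1]*1.5,0,255).astype(np.uint8))
X=cloud(c)
m=mask(c,X,.048,.06,(.45,.66,-.06,.08));print("caul",rect(c,m,.054),np.median(X[...,2][m>0]))
m=mask(c,X,.023,.033,(.44,.72,.1,.27));print("rack",rect(c,m,.028,False),np.median(X[...,2][m>0]))
E
```

```text
t 34.0 tcp [0.5578 0.0114 0.248 ] yaw 167.84 j [  21.    9.  -12.   -0.  -69. -123.] F [-0.1 -0.2 -1.1] w 0.0873
twist -7.8 then tool shift mm [ 89.3 398.   98. ] rows>= 7 1
caul (array([558. ,  11.4]), 138.5, 63.8, -12.21) 0.053565555056977604
rack (array([599. , 185.8]), 233.9, 91.6, 8.0) 0.027395931765939907
```

View pics/w16.png

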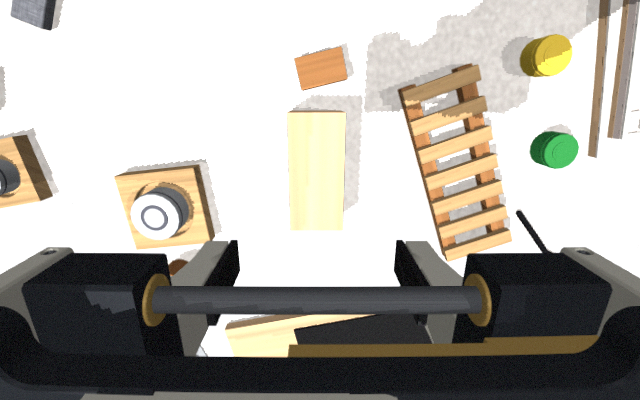

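>>> {"fn": "step_arm", "kwargs": {
  "commands": [
    [[0,0,0],-3.9],
    [[0,0,0],-3.9],
    [[11,50,0],0],
    [[13,58,0],0],
    [[13,58,0],0],
    [[13,58,0],0],
    [[13,58,0],0],
    [[13,58,0],0],
    [[13,58,0],0],
    [[0,0,20],0],
    [[0,0,0],0],
    [[0,0,0],0]
  ]
}}

```text
time_s: 35.55
tcp_pos: [0.4998, 0.4143, 0.2273]
eef_rot: [-179.9, -0.0, 175.6]
contact_force: [0.4, -0.1, 0.4]
gripper_width: 0.0876
```

```bash
python3 - <<'E'
from m import *
go(.499,.415,.021,175.64)
c=cap('wrist');cv2.imwrite('pics/w17.png',np.clip(c['img'][:,:,::-1]*1.2,0,255).astype(np.uint8))
X=cloud(c); st=(.37,.63,.36,.47)
m=mask(c,X,.031,.043,st);print("plaque",rect(c,m,.038,False),np.median(X[...,2][m>0]))
E
```

```text
t 35.55 tcp [0.4998 0.4143 0.2273] yaw 175.63 j [  57.   18.   -3.    0.  -69. -151.] F [ 0.4 -0.1  0.4] w 0.0876
twist -0.01 then tool shift mm [  0.9   0.7 206.3] rows>= 4 1
plaque (array([498.6, 415.8]), 198.6, 59.5, -4.4) 0.03454575423638645
```

View pics/w17.png

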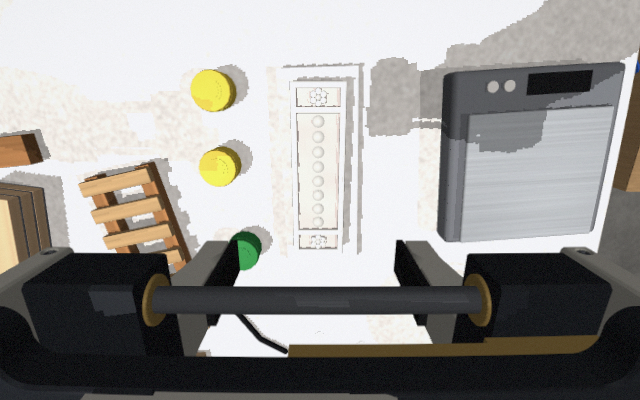

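```bash
python3 - <<'E'
from m import *
c=cap('wrist');X=cloud(c)
for p in [(455,150),(500,200),(446,120),(218,165),(243,250)]: print(X[p[1],p[0]].round(3))
E
```

```text
[0.484 0.572 0.034]
[0.544 0.624 0.044]
[0.451 0.565 0.023]
[0.481 0.302 0.03 ]
[0.591 0.315 0.031]
```

>>> {"fn": "step_arm", "kwargs": {
  "commands": [
    [[1,0.5,20],0],
    [[0,0,45],0],
    [[0,0,50],0],
    [[0,0,40],0],
    [[0,0,25],0],
    [[0,0,14],0],
    [[0,0,5],0],
    [[0,0,0],0],
    [[0,0,0],0]
  ]
}}

```text
time_s: 36.78
tcp_pos: [0.4992, 0.4161, 0.0298]
eef_rot: [179.9, 0.1, 175.7]
contact_force: [-0.1, 0.2, 0.3]
gripper_width: 0.0876
```

```bash
python3 - <<'E'
from m import *
go(.4986,.4152,.021,175.64)
c=cap('wrist');cv2.imwrite('pics/w18.png',np.clip(c['img'][:,:,::-1]*1.2,0,255).astype(np.uint8))
E
```

```text
t 36.77 tcp [0.4992 0.4161 0.0298] yaw 175.66 j [  57.   28.  -15.    0.  -46. -151.] F [-0.1  0.2  0.3] w 0.0876
twist 0.02 then tool shift mm [ 0.5 -1.   8.8] rows>= 1 1
```

View pics/w18.png

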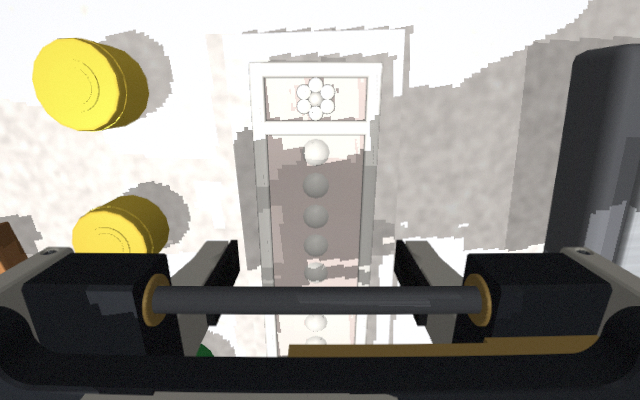

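Plaque is centred (columns 250–382, middle 316) between the fingers. Lower and grip.

>>> {"fn": "step_arm", "kwargs": {
  "commands": [
    [[0,0,5],0],
    [[0,0,3],0],
    [[0,0,0],0],
    [[0,0,0],0]
  ]
}}

```text
time_s: 37.33
tcp_pos: [0.4987, 0.4155, 0.0205]
eef_rot: [-180.0, -0.0, 175.7]
contact_force: [-0.6, 0.3, -0.1]
gripper_width: 0.0874
```

>>> {"fn": "step_arm", "kwargs": {
  "commands": [
    [[0,0,0],0],
    [[0,0,0],0],
    [[0,0,0],0],
    [[0,0,0],0],
    [[0,0,0],0],
    [[0,0,0],0],
    [[0,0,0],0]
  ],
  "gripper": 1,
  "grip_force": 40
}}

```text
time_s: 38.2
tcp_pos: [0.4987, 0.4156, 0.0206]
eef_rot: [180.0, 0.0, 175.7]
contact_force: [-0.3, -0.4, 0.7]
gripper_width: 0.0598
```

>>> {"fn": "step_arm", "kwargs": {
  "commands": [
    [[0,0,-3],0],
    [[0,0,-5],0],
    [[0,0,-15],0],
    [[0,0,-35],0],
    [[0,0,-45],0],
    [[0,0,-30],0],
    [[0,0,0],0],
    [[0,0,0],0]
  ]
}}

```text
time_s: 39.2
tcp_pos: [0.4982, 0.4151, 0.1532]
eef_rot: [-180.0, -0.0, 175.6]
contact_force: [-0.6, 0.3, -3.7]
gripper_width: 0.0599
```

```bash
python3 - <<'E'
from m import *
go(.598,.186,.153,188.1)
c=cap('wrist');cv2.imwrite('pics/w19.png',np.clip(c['img'][:,:,::-1]*1.2,0,255).astype(np.uint8))
E
```

```text
t 39.2 tcp [0.4982 0.4151 0.1532] yaw 175.63 j [  57.   21.   -8.   -0.  -60. -151.] F [-0.6  0.3 -3.7] w 0.0599
twist -12.47 then tool shift mm [-6.650e+01 -2.409e+02  2.000e-01] rows>= 5 2
```

View pics/w19.png

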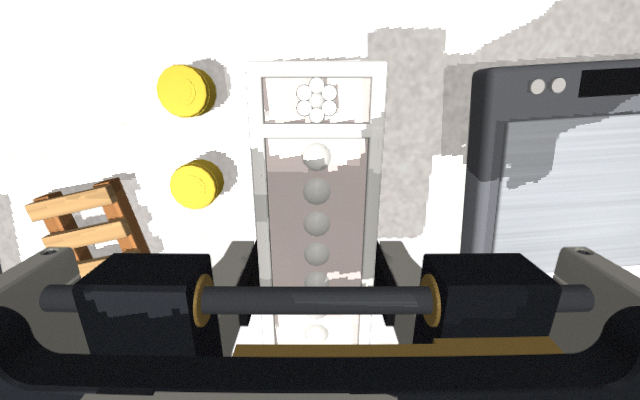

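```bash
python3 - <<'E'
from m import *
c=cap('wrist');s=r.get_state();p=s["tcp_pos"]
P=plane(c,[[248,63],[386,63]],p[2]+.0175)-p
a=np.radians(s["eef_rot"][2]);print(P@np.array([np.cos(a),np.sin(a),0]),P@np.array([np.sin(a),-np.cos(a),0]))
E
```

```text
[0.09854421 0.09849768] [-0.02810002  0.02908547]
```

>>> {"fn": "step_arm", "kwargs": {
  "commands": [
    [[0,0,0],-6.2],
    [[0,0,0],-6.2],
    [[-6,-22,0],0],
    [[-12,-44,0],0],
    [[-12,-44,0],0],
    [[-12,-44,0],0],
    [[-12,-44,0],0],
    [[-8,-29,0],0],
    [[-4.5,-14,0],0],
    [[0,0,0],0],
    [[0,0,0],0],
    [[0,0,0],0]
  ]
}}

```text
time_s: 40.8
tcp_pos: [0.598, 0.187, 0.1534]
eef_rot: [180.0, -0.0, -171.9]
contact_force: [0.2, 0.1, -3.6]
gripper_width: 0.0598
```

```bash
python3 - <<'E'
from m import *
go(.598,.186,.034,188.1)
c=cap('wrist');cv2.imwrite('pics/w20.png',np.clip(c['img'][:,:,::-1]*1.2,0,255).astype(np.uint8))
c=cap('top');X=cloud(c)
E
```

```text
t 40.8 tcp [0.598  0.187  0.1534] yaw -171.9 j [  35.   19.  -11.   -0.  -59. -117.] F [ 0.2  0.1 -3.6] w 0.0598
twist -0.0 then tool shift mm [ 1.000e-01 -9.000e-01  1.194e+02] rows>= 2 1
```

View pics/w20.png

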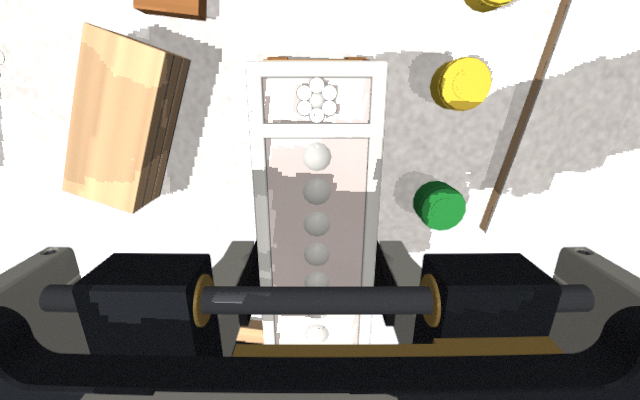

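>>> {"fn": "step_arm", "kwargs": {
  "commands": [
    [[0,-0.5,20],0],
    [[0,0,35],0],
    [[0,0,30],0],
    [[0,0,14],0],
    [[0,0,6],0],
    [[0,0,4],0],
    [[0,0,0],0],
    [[0,0,0],0]
  ]
}}

```text
time_s: 41.9
tcp_pos: [0.5988, 0.186, 0.0454]
eef_rot: [180.0, 0.1, -171.9]
contact_force: [0.1, -0.2, -2.6]
gripper_width: 0.06
```

```bash
python3 - <<'E'
from m import *
go(.598,.186,.0325,188.1)
c=cap('wrist');cv2.imwrite('pics/w21.png',np.clip(c['img'][:,:,::-1]*1.2,0,255).astype(np.uint8))
E
```

```text
t 41.9 tcp [0.5988 0.186  0.0454] yaw -171.95 j [  35.   26.  -18.    0.  -47. -117.] F [ 0.1 -0.2 -2.6] w 0.06
twist -0.05 then tool shift mm [ 0.8  0.2 12.9] rows>= 1 1
```

View pics/w21.png

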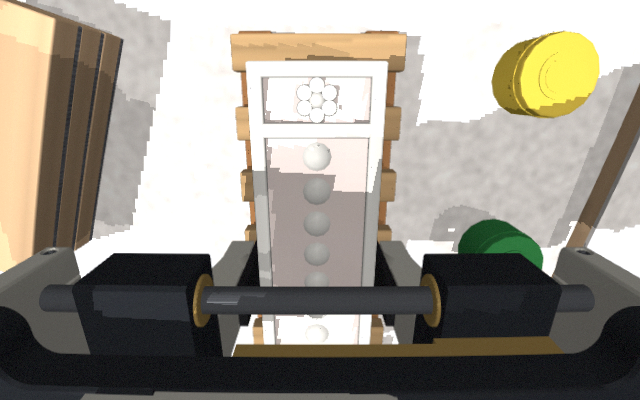

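```bash
python3 - <<'E'
from m import *
c=cap('wrist');s=r.get_state();p=s["tcp_pos"]
P=plane(c,[[232,36],[405,33]],.028)-p
a=np.radians(s["eef_rot"][2]);print(P@np.array([np.cos(a),np.sin(a),0]),P@np.array([np.sin(a),-np.cos(a),0]))
E
```

```text
[0.11443984 0.11578396] [-0.04229219  0.04484313]
```

>>> {"fn": "step_arm", "kwargs": {
  "commands": [
    [[0,0,6],0],
    [[0,0,4],0],
    [[0,0,2],0],
    [[0,0,0.5],0],
    [[0,0,0],0],
    [[0,0,0],0]
  ]
}}

```text
time_s: 42.75
tcp_pos: [0.5981, 0.1855, 0.0326]
eef_rot: [-180.0, -0.0, -171.9]
contact_force: [-4.2, -0.8, 5.4]
gripper_width: 0.0598
```

>>> {"fn": "step_arm", "kwargs": {
  "commands": [
    [[0,0,0],0],
    [[0,0,0],0],
    [[0,0,0],0],
    [[0,0,0],0],
    [[0,0,0],0],
    [[0,0,-10],0],
    [[0,0,-30],0],
    [[0,0,-50],0],
    [[0,0,-60],0],
    [[0,0,-60],0],
    [[0,0,0],0],
    [[0,0,0],0]
  ],
  "gripper": 0
}}

```text
time_s: 44.25
tcp_pos: [0.5981, 0.1857, 0.2427]
eef_rot: [180.0, 0.0, -172.0]
contact_force: [-1.1, -0.3, -0.5]
gripper_width: 0.0874
```

```bash
python3 - <<'E'
from m import *
go(.5,.0,.25)
c=cap('wrist');cv2.imwrite('pics/w22.png',np.clip(c['img'][:,:,::-1]*1.2,0,255).astype(np.uint8))
X=cloud(c);b=(.44,.74,.1,.27)
m=mask(c,X,.042,.058,b);print("plaque",rect(c,m,.05,False),np.median(X[...,2][m>0]))
m=mask(c,X,.023,.033,b);print("rack",rect(c,m,.028,False))
E
```

```text
t 44.25 tcp [0.5981 0.1857 0.2427] yaw -171.96 j [  35.   15.   -5.   -0.  -70. -117.] F [-1.1 -0.3 -0.5] w 0.0874
twist -0.0 then tool shift mm [ 123.1 -170.1   -7.3] rows>= 4 0
plaque (array([597.6, 185.7]), 198.2, 59.5, 8.0) 0.04652559610531454
rack (array([599.2, 187.1]), 232.6, 90.0, 7.99)
```

View pics/w22.png

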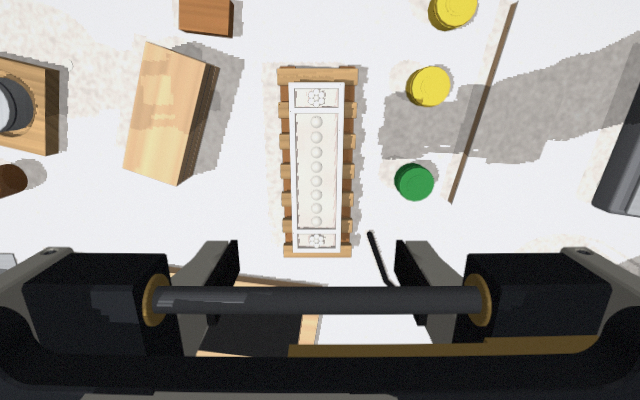

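```bash
python3 - <<'E'
from m import *
c=cap('top');cv2.imwrite('pics/t9.png',np.clip(c['img'][:,:,::-1]*1.7,0,255).astype(np.uint8))
X=cloud(c)
print("big",rect(c,mask(c,X,.037,.055,(.52,.62,-.25,-.14)),.046),"small",rect(c,mask(c,X,.034,.055,(.44,.52,-.44,-.35)),.042),
"caul",rect(c,mask(c,X,.047,.064,(.45,.66,-.07,.08)),.054))
E
```

```text
big (array([ 570.1, -196.4]), 61.5, 59.3, -88.57) small (array([ 478.7, -393.7]), 46.6, 41.2, -88.61) caul (array([557.3,  10.2]), 140.1, 63.8, -11.99)
```

View pics/t9.png

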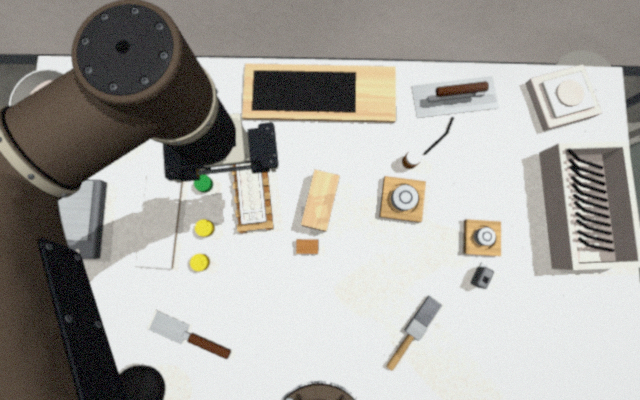

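The top view shows the big weight at (404,198) and the small one at (486,237), each in its block. The caul is on the pile at (320,200), the plaque is on the rack at (252,195), and the jar stands at (410,160).

```bash
python3 -c "
from plant import close_job
print(close_job())"
```

```text
the job is handed in; nothing more can be done
None
```

I took the stack apart in order: big weight, small weight, caul, then plaque. Each piece went to its place and was released only after contact force showed it had landed. I handed the job in at about 44 s; no verdict was reported.

My last checks showed these offsets from each place, by camera:

| Piece | Offset from its place | Angle error |
|---|---|---|
| Big weight | about 1 mm | – |
| Small weight | about 1 mm | – |
| Caul | under 1 mm | about 0.1° |
| Plaque (face up) | about 2 mm | about 0° |

The jar stayed upright and nothing dropped.

Two measurements disagreed slightly:
- **Rack length:** it measured 233 mm instead of 240, and one edge reading put its near end 5 mm short. The plaque's centring is therefore only certain to a few millimetres, inside the 15 mm limit.
- **Top against wrist camera:** they differed by up to 3 mm in y at the stack, which is more than the stated calibration of about 2 mm.

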